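# Level the sample stand under load

### The arm

A 7-joint arm with a two-finger parallel gripper is mounted at the origin on the work surface. World frame = base frame: x ahead of the robot, y to its left, z up, the work surface at z = 0. Lengths are in mm, angles in rad, forces in N, time in s.
With the tool pointing down it reaches from about 425 to 875 mm from the base axis. Payload 4.7 kg.
Tool frame: the origin (TCP) lies at the very end of the fingers, on their centre line; the grasp point (between the pads) lies 19 mm behind it (robot.hold_point_z is the distance from the TCP to the grasp point, in mm); z points along the fingers, y is the line along which they close (so a half turn about z gives the same grasp; the last joint's range is limited). The gripper opens to 87 mm and grips with 3 to 60 N. Pads are 19 mm wide; open, the fingers measure 117 mm over their backs; the gripper's body (75 mm by 190 mm) begins 51 mm behind the grasp point.
Start: joints at [-1.213, 0.321, -0.07, 1.45, 0.023, 1.371, -0.057], TCP at [219.122, 611.973, 222.587] pointing down, gripper open.
Joint ranges: [-2.86, 2.86], [-0.3, 2.09], [-1.38, 1.24], [0.06, 2.45], [-1.56, 4.7], [0.09, 2.05], [-2.69, 2.69]. Speed limits (rad/s): [2.57, 2.57, 3.14, 3.14, 3.14, 3.14, 3.14].

### API

Orientations are given as a unit quaternion [w, x, y, z].
In Python, from workcell import robot gives the robot as it stands.
- The arm moves only by the tool drive_tool, never from a script. Its argument "moves" is a list of rows, each a list of 4 numbers: the shift along the tool's x, y, z in cm, then the turn about the tool's z in degrees. A call has 1 to 12 rows; each row is the pose to reach, as a shift and turn from the pose commanded when the call began, along the tool's axes at that moment; what a row does not reach only later rows make up. A row lasts 1/10 s, in which the tool goes at most 50 mm and 8.59 degrees, less where a joint would pass 70% of its speed; a pose out of reach is approached as far as the arm can. A call with a gripper value outside its range is refused whole. "fingers" is the finger opening in cm, from 0 to 8.7, set as the call begins (left out, the last holds). The fingers move at their own pace and stop on an object; "force" is the grip in N (left out, the last holds). Time passes only in rows, so rows that repeat a pose let the fingers close. It gives the time, the measured TCP pose, the force, the opening and the grip force at its end, in the units of the state.
- robot.get_obs(): the state, without advancing time (a new reading comes with each control period).
- robot.get_image(name): name is "scene" or "side" or "wrist"; returns (picture, depth): 420x560x3 uint8, blue, green, red; 420x560 float32, mm along the optical axis (not along the pixel's ray), 0 where there is no reading.
- robot.camera_params(name): a dict with "mtx" (3x3 intrinsics, pixels), "R" (3x3) and "t" (3): a world point X has camera coordinates R X + t; the wrist camera has in their place "hand_eye" (4x4, takes a point from camera to tool coordinates, whose origin is the TCP and whose axes are the flange's). Camera axes: x right, y down, z forward; pixel columns grow to the right and rows downward; lengths in mm; the calibration is good to about 2 mm. A picture is of the moment at which its call begins: read the wrist's pose just before it. camera_params takes no time and is no camera call.
- robot.job_done(): hands the job in; it is judged then, once.
The state is a dict: "clock": time; "joint_positions": joint angles; "dq": joint speeds; "effort": joint torques, N m; "tcp_pos": TCP position; "orientation": TCP orientation; "ft_force": force on the tool from outside, world axes, zero at the start; "torque": the same for the moment, N m; "opening": finger opening in mm; "finger_force": force on a finger pad.
Only numpy, scipy, OpenCV 4.12 (cv2) and the standard library are available. Lean on these libraries where they do the work, as an engineer would, in place of code of your own. Each camera call takes 0.05 s, during which the arm holds its last target. There are 200 camera calls.

### The job

Set the weighing stand level. Lay the spirit level flat and lengthwise on the stand's long metal shelf, between the grey turning grip and the hinged end, and let go of it; then press the grey grip of the levelling foot down until the foot stands firmly on its rubber pad, and turn it until, with the foot pressed, the bubble is centred between the two lines. Finish while holding the grip and pressing it down with the bubble centred; do not push the brown pots and lid about.

Things in the scene. Friction and masses are not known exactly. Their poses are not given: they have to be found in the camera images.
- level_center (a point): Spirit level, a loose aluminium bar 160 x 34 x 30 mm (about 0.25 kg) lying on the dark mat. The point is its centre, 15 mm above its underside; x runs along the bar, z up out of the side with the vial. Grip it across its 34 mm width near the middle. Either end may point either way.
- level: The same spirit level; origin at the centre of its underside, same axes.
- bubble (a joint): Pale bubble (16 mm long) in the green vial in the middle of the level's top: its position in m along the level's x axis, 0 = centred between the two black lines, limits -0.020 and 0.020. It drifts to the higher end, about 20 mm per degree of tilt, and settles in about 1.5 s. It fits between the lines within 4 mm either way of 0.
- shelf_top (a point): Centre of the top face of the metal shelf, 335 mm (y) x 100 mm (x), z out of the face, 52 mm above the table when level. Hinged at its +y end, 135 mm from this point; the foot's axis is 170 mm to -y. Best place for the level: along y, centred 20 mm to +y of this point. A light spring holds the foot's end up: left alone the shelf is tilted 0.05 rad and the foot hangs 11 to 20 mm above its pad.
- foot_grip (a point): Grip of the levelling foot (a thumbscrew): grey bar 52 mm long (this point's x), 20 mm wide (y), 30 mm high on a grey disc 72 mm across. The point is on the screw's axis, 17 mm above the disc's upper face, 13 mm below the bar's top. Grip the bar across its width; fingertips may push on the disc. Pressed down 11 to 20 mm with 3 to 8 N it seats on its pad and stops; push 10 to 15 N to be sure.
- foot: The whole levelling foot; origin on its axis 36 mm below the grip point, z up. Clockwise from above lengthens it and raises the foot's end of the shelf: 3 mm per rad, moving the bubble about 11 mm per rad; counter-clockwise lowers. The pressed grip keeps its height while turned. Friction 0.08 N m. It needs a turn of 0.4 to 1.3 rad, either way, within one grasp.
- pad_thick: Round rubber pad 44 mm across and 14.5 mm thick on the stand's base; lies either under the foot or spare under the middle of the shelf. Origin: centre of its underside.
- pad_thin: Round rubber pad 44 mm across and 9.5 mm thick, otherwise the same; the one that is not under the foot is the spare.
- bean_pot: Bystander: open brown pot full of beans, 110 mm across, 50 mm high, origin at its underside's centre.
- lidded_pot: Bystander: brown pot with its lid on, 116 mm across, 56 mm high, origin at its underside's centre.
- pot_lid: Bystander: loose brown lid lying open side up, 116 mm across, 14 mm high, origin at its underside's centre.
There are look-alikes about, which are no part of the job. What is meant by the level is not red, and is the larger of those in its own colour.

How it is judged (in metres and radians):
On the way, in this order (a step that is already met when the one before it is completed fails the run):
1. the spirit level lies flat along the shelf, let go (x of level_center in the frame of shelf_top between -0.03 and 0.03 m and y of level_center in the frame of shelf_top between -0.05 and 0.085 m and z of level_center in the frame of shelf_top between 0.011 and 0.019 m and angle between the x axis of level_center and the y axis of shelf_top, either way round below 0.17 rad and angle between the z axis of level_center and the z axis of shelf_top, either way round below 0.03 rad and contact force between the fingers and level below 0.1 N), for 0.3 s.
2. the foot is held by its grip and pressed onto its pad ((contact force between foot and pad_thick above 1.5 N or contact force between foot and pad_thin above 1.5 N) and contact force between the fingers and foot above 1.5 N), for 0.2 s.
At the end, for the whole second after the job is handed in: Level released, flat and lengthwise (0.17 rad) on the shelf, centre within 30 mm of its centre line, from 50 mm towards the foot to 85 mm towards the hinge; fingers on the foot's grip, foot on its pad with over 1.5 N, bubble within 4 mm of centre (all of step 1 and all of step 2 and value of joint bubble between -0.004 and 0.004 m); the arm keeps its last pose, push and grip.
It fails at once if a bystander (pot or lid) is pushed more than 30 mm (distance of any of bean_pot, lidded_pot, pot_lid from where it was at the start of the episode above 0.03 m).
It also fails if it takes over 64 s, if anything falls off the work surface, if the arm or the gripper's body presses on something with over 40 N, if the wrist force passes 120 N, or if a joint passes its speed limit or range.

## Working session

There is one attempt and no reset: what is moved stays moved. The work goes in short steps, Python scripts to look and compute and a tool call to move; the robot and the scene stay as the last step left them, time stands still between calls to the robot, and variables do not carry over. Pictures are saved under pics/ and viewed, at most 10 in all, crops included, and the job is handed in when it is done.

Besides the shell and the picture viewer there is one more tool, called after "Request:" by a JSON object that holds its "api" and its "payload", one argument or row to a line. drive_tool: Moves the arm, as the interface text tells. Its arguments: {"type":"object","properties":{"moves":{"type":"array","items":{"type":"array","items":{"type":"number"}}},"fingers":{"type":"number"},"force":{"type":"number"}},"required":["moves"]}

```bash
mkdir -p pics
cat > h.py <<'E'
import numpy as np, cv2
from workcell import robot
from scipy.spatial.transform import Rotation as Rn
def grab(name):
    o=robot.get_obs(); im,d=robot.get_image(name); p=robot.camera_params(name); K=np.array(p["mtx"])
    if name=="wrist":
        q=o["orientation"]; T=np.eye(4); T[:3,:3]=Rn.from_quat([q[1],q[2],q[3],q[0]]).as_matrix(); T[:3,3]=o["tcp_pos"]
        C=T@np.array(p["hand_eye"])
    else:
        R=np.array(p["R"]); C=np.eye(4); C[:3,:3]=R.T; C[:3,3]=-R.T@np.array(p["t"]).ravel()
    v,u=np.mgrid[:420,:560]
    P=np.stack([(u-K[0,2])/K[0,0]*d,(v-K[1,2])/K[1,1]*d,d],-1)@C[:3,:3].T+C[:3,3]
    P[d==0]=np.nan
    return im,d,P,o
E
python3 - <<'E'
from h import *
a=[]
for n in("scene","side"):
    im,d,P,o=grab(n); np.savez("pics/"+n,im=im,P=P); cv2.imwrite(f"pics/{n}0.png",im)
print(o)
E
```

```text
{'clock': 0.05, 'joint_positions': array([-1.21293971,  0.32181528, -0.07010982,  1.45164843,  0.02259582,
        1.37079265, -0.05689526]), 'dq': array([ 5.72547242e-04, -1.77123277e-04, -6.69935672e-04, -6.39247701e-04,
        1.26082386e-04,  2.13458231e-05, -1.95294923e-03]), 'effort': array([-4.30773371e-04, -4.92993844e+01, -4.06428790e-01, -3.13701260e+01,
       -6.42279326e-02,  3.99154436e-02,  1.00672360e-04]), 'tcp_pos': array([218.91537474, 611.45162508, 221.48005524]), 'orientation': array([-1.18412320e-04,  1.71004781e-01,  9.85269752e-01, -9.30627484e-04]), 'ft_force': array([ 0.2190292 ,  0.70658359, -0.21254971]), 'torque': array([-0.04097119,  0.04946915,  0.04699267]), 'finger_force': 0.0, 'opening': 87.02694137359528}
```

View pics/scene0.png

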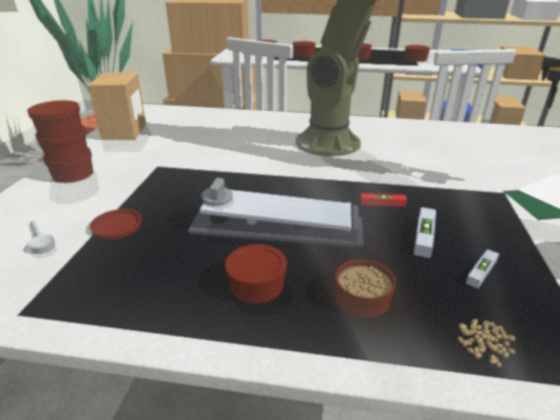

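View pics/side0.png

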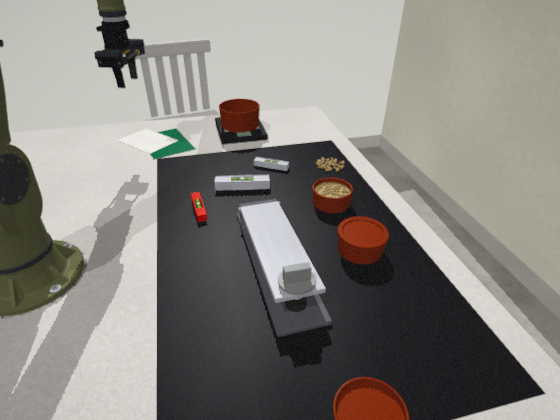

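Scene view. Three things could be the level: the red bar at (384,200), the large silver bar at (426,232) and the small silver bar at (483,268). I choose the large silver one. The stand runs from its grip at (217,190) to the hinge at about (355,215). The lidded pot is at (256,272), the bean pot at (364,287) and the loose lid at (116,223). In the side view the level is at (243,183) and the grip at (297,272).

Run:
```python
from h import *
for n,boxes in {"scene":dict(level=(405,200,445,262),small=(460,245,505,290),shelf=(230,192,355,230),grip=(205,175,235,205)),"side":dict(level=(208,168,278,198),small=(248,152,295,175),shelf=(235,195,330,300),grip=(270,255,325,300))}.items():
    z=np.load(f"pics/{n}.npz"); im,P=z["im"],z["P"]
    cuts=dict(level=(22,45),small=(12,45),shelf=(46,72),grip=(73,125))
    for k,(a,b,c,d) in boxes.items():
        p=P[b:d,a:c].reshape(-1,3); p=p[(p[:,2]>cuts[k][0])&(p[:,2]<cuts[k][1])]
        if len(p)<5: print(n,k,len(p));continue
        r=cv2.minAreaRect(p[:,:2].astype(np.float32)); print(n,k,len(p),np.round(r[0]),np.round(r[1]),round(r[2],1),'med',np.round(np.median(p,0)),'zmax',np.percentile(p[:,2],[5,50,98]).round())
        if k=="shelf":
            for y0 in range(int(p[:,1].min()),int(p[:,1].max()),40):
                s=p[(p[:,1]>y0)&(p[:,1]<y0+40)]
                if len(s):print('  ',y0,len(s),np.percentile(s[:,0],[2,98]).round(),np.median(s[:,2]).round(1))
        if k=="grip":
            for h in range(70,125,5):
                s=p[(p[:,2]>h)&(p[:,2]<h+5)]
                if len(s)>4: r=cv2.minAreaRect(s[:,:2].astype(np.float32)); print('  ',h,len(s),np.round(r[0]),np.round(r[1]),round(r[2]))
c=cv2.resize(np.load("pics/side.npz")["im"][140:330,190:350],None,fx=3,fy=3,interpolation=cv2.INTER_CUBIC); cv2.imwrite("pics/c1.png",c)
```

```text
scene level 592 [520. 254.] [ 34. 164.] 79.5 med [534. 252.  29.] zmax [24. 29. 31.]
scene small 460 [632. 355.] [ 24. 115.] 58.5 med [640. 351.  20.] zmax [14. 20. 22.]
scene shelf 3191 [537. -54.] [111. 292.] 1.2 med [549. -52.  57.] zmax [49. 57. 65.]
   -200 342 [497. 592.] 63.8
   -160 460 [494. 592.] 62.0
   -120 466 [493. 590.] 60.0
   -80 468 [493. 589.] 57.9
   -40 465 [491. 588.] 56.1
   0 463 [490. 587.] 54.0
   40 452 [489. 586.] 52.1
   80 74 [490. 587.] 47.8
scene grip 506 [ 546. -220.] [66. 62.] 15.9 med [ 557. -217.   81.] zmax [ 76.  81. 110.]
   70 14 [ 564. -209.] [19. 60.] 37
   75 197 [ 550. -219.] [58. 68.] 39
   80 69 [ 546. -229.] [61. 43.] 18
   85 29 [ 548. -217.] [15. 52.] 72
   90 29 [ 550. -217.] [17. 48.] 65
   95 30 [ 549. -217.] [17. 49.] 66
   100 28 [ 548. -216.] [18. 50.] 67
   105 97 [ 544. -223.] [20. 53.] 89
   110 13 [ 547. -224.] [42. 14.] 1
side level 444 [519. 254.] [ 41. 160.] 79.7 med [518. 249.  29.] zmax [23. 29. 32.]
side small 201 [631. 354.] [ 33. 111.] 54.9 med [630. 351.  20.] zmax [13. 20. 23.]
side shelf 3760 [605. -75.] [239. 354.] 2.4 med [532. -91.  60.] zmax [51. 60. 69.]
   -255 473 [492. 591.] 67.5
   -215 240 [491. 590.] 65.9
   -175 567 [490. 587.] 64.0
   -135 548 [489. 586.] 62.0
   -95 489 [488. 585.] 59.9
   -55 436 [487. 584.] 58.0
   -15 384 [486. 582.] 55.9
   25 357 [485. 581.] 53.9
   65 260 [483. 713.] 49.9
side grip 945 [ 540. -233.] [57. 71.] 71.0 med [ 539. -235.   85.] zmax [ 79.  85. 112.]
   75 96 [ 539. -233.] [56. 71.] 70
   80 378 [ 540. -235.] [54. 70.] 76
   85 57 [ 540. -234.] [12. 51.] 78
   90 52 [ 540. -234.] [11. 51.] 77
   95 62 [ 540. -234.] [13. 50.] 78
   100 53 [ 541. -232.] [12. 53.] 81
   105 120 [ 542. -226.] [51. 21.] 0
   110 126 [ 542. -225.] [49. 18.] 0
```

View pics/c1.png

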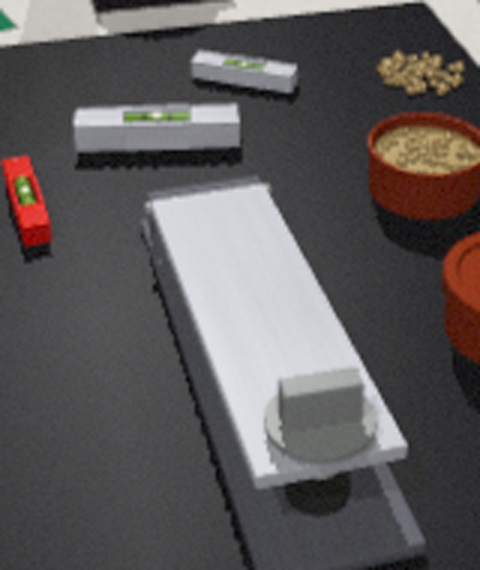

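The crop confirms the choice: the large silver bar with the green vial is at crop (157,128). It is clearly larger than the small silver bar at (243,70), and it isn't red. The level is centred near (520,254) mm. The foot's axis is near (543,-225), and the level should go at about (537,-35).

Request:
{"api": "drive_tool", "payload": {
  "moves": [
    [-6,-3.5,0,-1],
    [-12,-7,0,-3],
    [-16,-9.4,1,-4],
    [-20,-11.7,2,-5],
    [-24,-14,3,-6],
    [-28,-16.4,4,-7],
    [-32,-18.7,5,-8],
    [-36,-21,6,-9.2],
    [-40.3,-23.5,7,-9.2],
    [-40.3,-23.5,8,-9.2],
    [-40.3,-23.5,9,-9.2],
    [-40.3,-23.5,9,-9.2]
  ],
  "fingers": 8.7
}}

```text
clock: 1.3
tcp_pos: [517.9, 254.3, 130.5]
orientation: [-0.002, 0.092, 0.996, -0.001]
ft_force: [-0.7, 0.3, 0.0]
opening: 87.3
finger_force: 0.0
```

```bash
cat >> h.py <<'E'
def rect(P,c,rad,z0,z1):
    m=(P[...,2]>z0)&(P[...,2]<z1)&(np.hypot(P[...,0]-c[0],P[...,1]-c[1])<rad)
    p=P[m]
    if len(p)<5: return len(p)
    r=cv2.minAreaRect(p[:,:2].astype(np.float32)); return len(p),np.round(r[0],1),np.round(r[1],1),round(r[2],1),np.median(p[:,2]).round(1)
E
python3 - <<'E'
from h import *
im,d,P,o=grab("wrist"); cv2.imwrite("pics/w1.png",im); print(o["tcp_pos"],rect(P,(520,254),95,24,40),rect(P,(520,254),95,20,34))
E
```

```text
[517.94158952 254.27022261 130.49430773] (6059, array([517.7, 255.5]), array([ 34.1, 157.7]), 79.4, np.float64(30.5)) (6130, array([517.7, 255.5]), array([ 34.1, 157.7]), 79.4, np.float64(30.5))
```

View pics/w1.png

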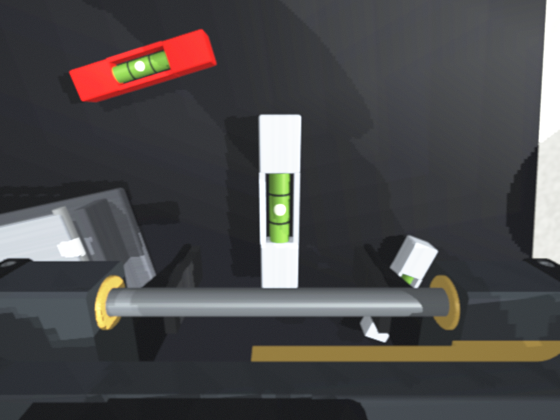

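The wrist view shows the large silver level upright at (280,115)–(280,287), lined up with the gripper. The red one sits clear at (143,65). I'll descend and grip.

Request:
{"api": "drive_tool", "payload": {
  "moves": [
    [0,0,4,0],
    [0,0,8,0],
    [0,0,11,0],
    [0,0,12.2,0],
    [0,0,12.2,0],
    [0,0,12.2,0]
  ]
}}

```text
clock: 1.95
tcp_pos: [520.1, 256.4, 12.2]
orientation: [0.001, 0.091, 0.996, 0.001]
ft_force: [0.1, -0.4, 0.1]
opening: 87.3
finger_force: 0.0
```

Request:
{"api": "drive_tool", "payload": {
  "moves": [
    [0,0,0,0],
    [0,0,0,0],
    [0,0,0,0],
    [0,0,0,0],
    [0,0,0,0],
    [0,0,0,0],
    [0,0,0,0],
    [0,0,0,0]
  ],
  "fingers": 2.5,
  "force": 20
}}

```text
clock: 2.75
tcp_pos: [519.4, 255.0, 10.6]
orientation: [0.0, 0.091, 0.996, 0.0]
ft_force: [0.5, 0.5, -0.4]
opening: 33.9
finger_force: 20.0
```

Request:
{"api": "drive_tool", "payload": {
  "moves": [
    [0,0,-4,0],
    [0,0,-8,0],
    [-0.3,-2,-11,8],
    [-1,-5,-12,16],
    [-2,-9,-12,24],
    [-3,-13,-12,32],
    [-4,-17,-12,40],
    [-5,-21,-12,48],
    [-6,-24,-12,56],
    [-7,-27,-12,64],
    [-7,-28.2,-12,72],
    [-7,-28.2,-12,77.8]
  ]
}}

```text
clock: 3.95
tcp_pos: [535.7, -38.6, 129.9]
orientation: [-0.0, 0.7, 0.714, -0.001]
ft_force: [-0.1, 0.4, -3.7]
opening: 34.0
finger_force: 20.0
```

Request:
{"api": "drive_tool", "payload": {
  "moves": [
    [0,0,0,0],
    [0,0,0,0],
    [0,0,0,0]
  ]
}}

```text
clock: 4.25
tcp_pos: [536.6, -34.5, 130.3]
orientation: [-0.0, 0.695, 0.719, -0.0]
ft_force: [0.1, 0.3, -2.1]
opening: 34.1
finger_force: 20.0
```

Run:
```python
from h import *
im,d,P,o=grab("wrist"); 
for n in("wrist","scene","side"):
    im,d,P,o=grab(n); cv2.imwrite(f"pics/p2{n}.png",im); print(n,rect(P,(537,-35),110,115,170))
    for y in (-140,-90):
        m=(abs(P[...,1]-y)<10)&(P[...,2]>50)&(P[...,2]<75)&(abs(P[...,0]-540)<60)
        print(y,m.sum(),np.percentile(P[m][:,0],[2,98]) if m.sum()>9 else '')
print(o["tcp_pos"],o["orientation"],o["joint_positions"])
```

```text
wrist (15813, array([536.9, -14.9]), array([ 59.6, 124.2]), 2.2, np.float64(150.3))
-140 574 [496.98688307 584.58707099]
-90 1 
scene (1380, array([545.7, -33.5]), array([ 48.4, 159.5]), 1.9, np.float64(143.4))
-140 230 [494.69349855 591.56536667]
-90 231 [493.66970983 590.51034319]
side (930, array([536.1, -38.2]), array([ 57.1, 158.2]), 12.2, np.float64(149.1))
-140 294 [490.13090515 586.34827864]
-90 257 [488.49599293 585.08740462]
[536.76345395 -34.71997432 130.49914337] [-4.77609406e-05  6.95949659e-01  7.18090572e-01  6.57012657e-06] [-0.46642349  0.15776746  0.52777323  1.8640275  -0.08717128  1.14248145
  0.12352915]
```

Request:
{"api": "drive_tool", "payload": {
  "moves": [
    [0,0,2,0],
    [0,0,4,0],
    [0,0,5,0],
    [0,0,5.5,0],
    [0,0,5.9,0],
    [0,0,5.9,0],
    [0,0,5.9,0],
    [0,0,5.9,0]
  ]
}}

```text
clock: 5.25
tcp_pos: [537.3, -35.1, 72.2]
orientation: [0.0, 0.697, 0.718, 0.001]
ft_force: [-0.8, -0.4, -2.8]
opening: 34.1
finger_force: 20.0
```

Request:
{"api": "drive_tool", "payload": {
  "moves": [
    [0,0,0.1,0],
    [0,0,0.2,0],
    [0,0,0.2,0],
    [0,0,0.2,0]
  ]
}}

```text
clock: 5.65
tcp_pos: [537.3, -34.8, 70.0]
orientation: [0.0, 0.696, 0.718, 0.001]
ft_force: [0.3, 2.3, 0.4]
opening: 34.0
finger_force: 20.0
```

Request:
{"api": "drive_tool", "payload": {
  "moves": [
    [0,0,0,0],
    [0,0,0,0],
    [0,0,0,0],
    [0,0,0,0],
    [0,0,0,0],
    [0,0,0,0]
  ],
  "fingers": 5.5
}}

```text
clock: 6.25
tcp_pos: [536.8, -35.2, 69.6]
orientation: [0.0, 0.697, 0.718, 0.0]
ft_force: [-0.1, -0.2, 0.0]
opening: 54.9
finger_force: 0.0
```

Request:
{"api": "drive_tool", "payload": {
  "moves": [
    [0,0,-2,0],
    [0,0,-5,0],
    [0,0,-8,0],
    [0,0,-10,0],
    [0,0,-10,0],
    [0,0,-10,0]
  ]
}}

```text
clock: 6.85
tcp_pos: [536.7, -35.0, 169.3]
orientation: [-0.0, 0.696, 0.718, 0.0]
ft_force: [-0.6, 0.8, -1.2]
opening: 54.7
finger_force: 0.0
```

Run:
```python
from h import *
ims=[]
for n in("scene","side","wrist"):
    im,d,P,o=grab(n); ims.append(im)
    print(n,rect(P,(537,-35),100,78,98),rect(P,(543,-225),60,100,125))
a=cv2.resize(ims[0][160:260,180:380],None,fx=2,fy=2);b=cv2.resize(ims[1][180:330,200:340],(400,428)) 
c=np.zeros((428,800,3),np.uint8); c[:200,:400]=a; c[:,400:]=b; cv2.imwrite("pics/p3.png",c)
print(o["tcp_pos"])
```

```text
scene (772, array([540.2, -33.1]), array([ 39.5, 159.3]), 1.1, np.float64(85.0)) (140, array([ 544.4, -223.2]), array([20., 53.]), 88.0, np.float64(108.4))
side (694, array([537.7, -34.1]), array([ 34.8, 163.6]), 1.4, np.float64(86.8)) (298, array([ 542.1, -225.5]), array([20.9, 52.6]), 88.0, np.float64(109.5))
wrist (6693, array([537.3, -26. ]), array([ 34.1, 146.1]), 1.7, np.float64(86.7)) 0
[535.86834006 -35.05132411 168.17211172]
```

View pics/p3.png

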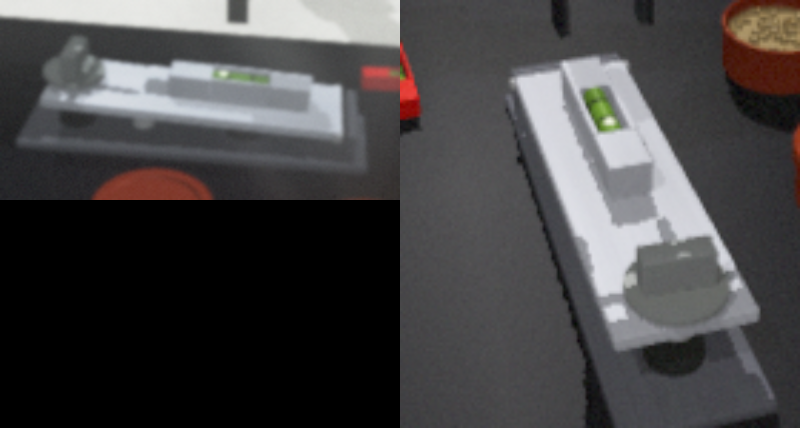

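The level lies flat and lengthwise on the shelf, at (600,110) in the composite, let go, with the bubble at the foot end. Next is the grip at about (543,-224.5).

Request:
{"api": "drive_tool", "payload": {
  "moves": [
    [-3,0,0,8],
    [-6,0,0,16],
    [-9,0,0,24],
    [-12,0,0,32],
    [-15,0,0,40],
    [-17,0,0,48],
    [-19,0.04,0,56],
    [-19,0.04,0,64],
    [-19,0.04,0,72],
    [-19,0.04,0,80],
    [-19,0.04,0,88],
    [-19,0.04,0,93.8]
  ]
}}

```text
clock: 8.2
tcp_pos: [542.2, -224.8, 168.2]
orientation: [-0.0, 1.0, -0.021, -0.001]
ft_force: [-0.8, 0.5, -0.2]
opening: 55.0
finger_force: 0.0
```

Request:
{"api": "drive_tool", "payload": {
  "moves": [
    [0,0,0,0],
    [0,0,0,0],
    [0,0,0,0]
  ]
}}

```text
clock: 8.5
tcp_pos: [542.6, -224.9, 169.1]
orientation: [-0.0, 1.0, -0.017, -0.0]
ft_force: [-0.1, 0.6, 0.6]
opening: 55.0
finger_force: 0.0
```

Run:
```python
from h import *
im,d,P,o=grab("wrist"); cv2.imwrite("pics/w4.png",im)
print(rect(P,(543,-225),45,100,120),rect(P,(543,-225),60,74,90),o["tcp_pos"],o["orientation"],o["joint_positions"],o["ft_force"])
```

```text
(1714, array([ 542.6, -222.7]), array([19.8, 51.9]), 88.3, np.float64(110.5)) (3637, array([ 543.3, -224.5]), array([70.8, 69.4]), 85.3, np.float64(80.9)) [ 542.63035161 -224.94211557  169.1130432 ] [-4.83076310e-05  9.99848220e-01 -1.74188339e-02 -3.46069669e-04] [-0.3735899   0.28904861  0.8591605   1.70904755 -0.2292917   1.24943845
 -1.06734556] [-0.06951641  0.61401765  0.61367118]
```

View pics/w4.png

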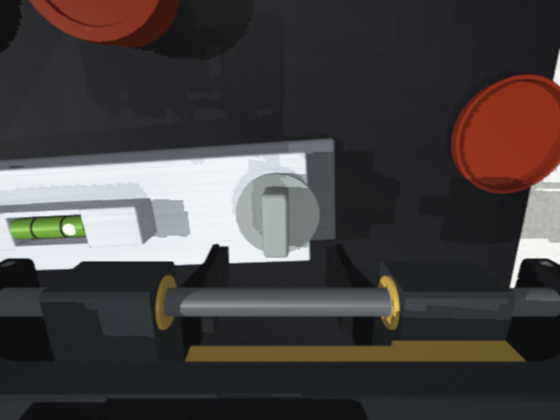

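The wrist view shows the grey bar at (275,222) on its disc, lined up between the fingers and clear of the lid at (510,135) and the pot at (110,15). I'll descend and grip.

Request:
{"api": "drive_tool", "payload": {
  "moves": [
    [0,-0.1,3,0],
    [0,-0.1,6,0],
    [0,-0.1,7.5,0],
    [0,-0.1,8.4,0],
    [0,-0.1,8.4,0],
    [0,-0.1,8.4,0],
    [0,-0.1,8.4,0]
  ]
}}

```text
clock: 9.25
tcp_pos: [543.8, -224.5, 86.9]
orientation: [0.0, 1.0, -0.018, 0.001]
ft_force: [-0.4, -0.6, -0.0]
opening: 55.0
finger_force: 0.0
```

Request:
{"api": "drive_tool", "payload": {
  "moves": [
    [0,0,0,0],
    [0,0,0,0],
    [0,0,0,0],
    [0,0,0,0],
    [0,0,0,0],
    [0,0,0,0]
  ],
  "fingers": 1,
  "force": 35
}}

```text
clock: 9.85
tcp_pos: [542.8, -224.2, 85.5]
orientation: [0.0, 1.0, -0.018, -0.0]
ft_force: [-0.3, -0.8, 0.0]
opening: 20.2
finger_force: 34.2
```

Request:
{"api": "drive_tool", "payload": {
  "moves": [
    [0,0,0.2,0],
    [0,0.05,0.4,0],
    [0,0.1,0.6,0],
    [0,0.1,0.8,0],
    [0,0.1,0.8,0],
    [0,0.1,0.8,0]
  ]
}}

```text
clock: 10.45
tcp_pos: [542.9, -225.2, 77.6]
orientation: [0.0, 1.0, -0.018, 0.0]
ft_force: [-1.1, -0.5, 3.5]
opening: 19.9
finger_force: 35.0
```

Request:
{"api": "drive_tool", "payload": {
  "moves": [
    [0,0,0.1,0],
    [0,0,0.2,0],
    [0,0.05,0.3,0],
    [0,0.05,0.4,0],
    [0,0.05,0.4,0],
    [0,0.05,0.4,0]
  ]
}}

```text
clock: 11.05
tcp_pos: [542.8, -225.5, 73.6]
orientation: [-0.0, 1.0, -0.018, 0.0]
ft_force: [-0.7, 0.1, 2.8]
opening: 20.1
finger_force: 35.0
```

Request:
{"api": "drive_tool", "payload": {
  "moves": [
    [0,0,0.1,0],
    [0,0,0.2,0],
    [0,0.03,0.3,0],
    [0,0.03,0.3,0],
    [0,0.03,0.3,0]
  ]
}}

```text
clock: 11.55
tcp_pos: [542.8, -225.7, 70.5]
orientation: [-0.0, 1.0, -0.018, -0.0]
ft_force: [-0.0, -0.2, 4.1]
opening: 20.0
finger_force: 35.0
```

Request:
{"api": "drive_tool", "payload": {
  "moves": [
    [0,0,0.1,0],
    [0,0,0.2,0],
    [0,0.03,0.3,0],
    [0,0.03,0.3,0],
    [0,0.03,0.3,0]
  ]
}}

```text
clock: 12.05
tcp_pos: [542.8, -225.9, 67.5]
orientation: [-0.0, 1.0, -0.018, -0.0]
ft_force: [-1.7, 0.6, 4.4]
opening: 19.7
finger_force: 35.0
```

Request:
{"api": "drive_tool", "payload": {
  "moves": [
    [0,0,0.1,0],
    [0,0,0.2,0],
    [0,0.02,0.3,0],
    [0,0.02,0.3,0],
    [0,0.02,0.3,0]
  ]
}}

```text
clock: 12.55
tcp_pos: [543.0, -226.2, 66.9]
orientation: [-0.001, 1.0, -0.018, 0.0]
ft_force: [-5.9, 3.3, 21.4]
opening: 20.0
finger_force: 35.0
```

Request:
{"api": "drive_tool", "payload": {
  "moves": [
    [0,0,-0.1,0],
    [0,0,-0.1,0],
    [0,0,-0.1,0],
    [0,0,-0.1,0],
    [0,0,-0.1,0],
    [0,0,-0.1,0],
    [0,0,-0.1,0],
    [0,0,-0.1,0],
    [0,0,-0.1,0],
    [0,0,-0.1,0],
    [0,0,-0.1,0],
    [0,0,-0.1,0]
  ]
}}

```text
clock: 13.75
tcp_pos: [542.9, -226.1, 67.0]
orientation: [-0.001, 1.0, -0.018, 0.0]
ft_force: [-5.3, 2.4, 14.4]
opening: 19.6
finger_force: 35.0
```

```bash
cat > b.py <<'E'
import sys; from h import *
t=sys.argv[1]; im,d,P,o=grab("wrist"); s,_,Ps,_=grab("side"); sc,_,_,_=grab("scene")
np.savez(f"pics/b{t}",w=im,P=P,s=s,Ps=Ps)
for Q in(P,Ps):
    m=(Q[...,2]>78)&(Q[...,2]<95)&(abs(Q[...,0]-537)<22)&(abs(Q[...,1]+35)<85); p=Q[m]
    if len(p)>50: print("tilt dz/dy",np.polyfit(p[:,1],p[:,2],1)[0].round(4),len(p))
print(o["ft_force"].round(1),o["clock"],o["joint_positions"][6])
c=np.zeros((600,800,3),np.uint8); c[:,:400]=cv2.resize(im[100:400,0:200],(400,600)); c[:420,400:]=cv2.resize(s[190:274,225:305],(400,420),interpolation=cv2.INTER_CUBIC)
c[420:580,400:]=cv2.resize(sc[175:215,250:350],(400,160),interpolation=cv2.INTER_CUBIC)
cv2.imwrite(f"pics/b{t}.png",c)
E
python3 b.py 1
```

```text
tilt dz/dy 0.0082 1144
tilt dz/dy 0.0084 266
[-5.3  2.4 14.4] 13.75 -0.9916046975996815
```

View pics/b1.png

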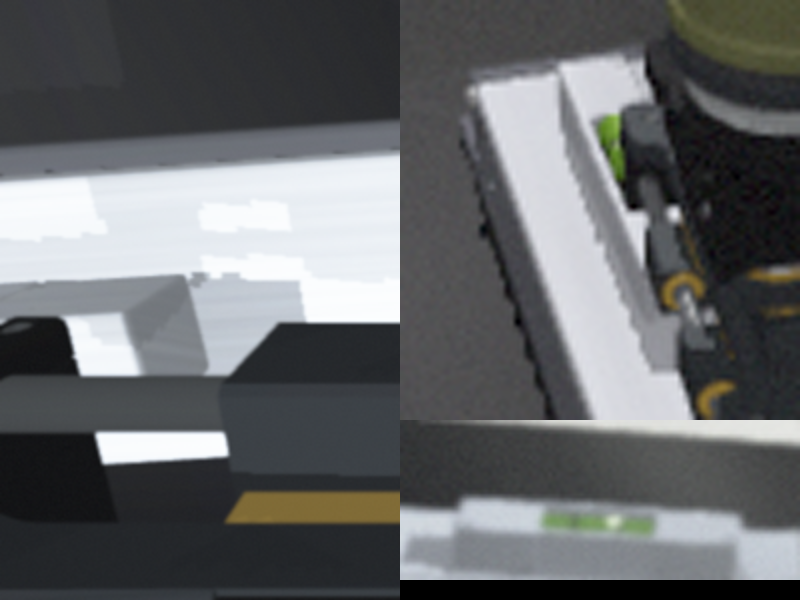

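Bubble view: in the scene inset the bubble is at (615,523) and the vial's middle at (599,523), so it sits towards the hinge. Depth gives a tilt of 0.0083 rad, or 7–9.5 mm of bubble. The foot's end is low, so I'll turn clockwise about 45° and check again.

Request:
{"api": "drive_tool", "payload": {
  "moves": [
    [0,0,0,4],
    [0,0,0,9],
    [0,0,0,14],
    [0,0,0,19],
    [0,0,0,24],
    [0,0,0,28],
    [0,0,0,32],
    [0,0,0,36],
    [0,0,0,39],
    [0,0,0,42],
    [0,0,0,42],
    [0,0,0,42]
  ]
}}

```text
clock: 15.1
tcp_pos: [542.6, -227.0, 67.0]
orientation: [-0.0, 0.927, -0.376, -0.0]
ft_force: [-5.3, 1.6, 15.3]
opening: 19.6
finger_force: 35.0
```

Request:
{"api": "drive_tool", "payload": {
  "moves": [
    [0,0,0,0],
    [0,0,0,0],
    [0,0,0,0],
    [0,0,0,0],
    [0,0,0,0],
    [0,0,0,0],
    [0,0,0,0],
    [0,0,0,0],
    [0,0,0,0],
    [0,0,0,0],
    [0,0,0,0],
    [0,0,0,0]
  ]
}}

```text
clock: 16.3
tcp_pos: [542.6, -227.0, 67.0]
orientation: [-0.0, 0.927, -0.376, -0.0]
ft_force: [-4.2, 1.5, 14.6]
opening: 19.5
finger_force: 35.0
```

```bash
python3 b.py 2
```

```text
tilt dz/dy 0.0021 557
[-4.2  1.5 14.6] 16.3 -1.6504821316763931
```

View pics/b2.png

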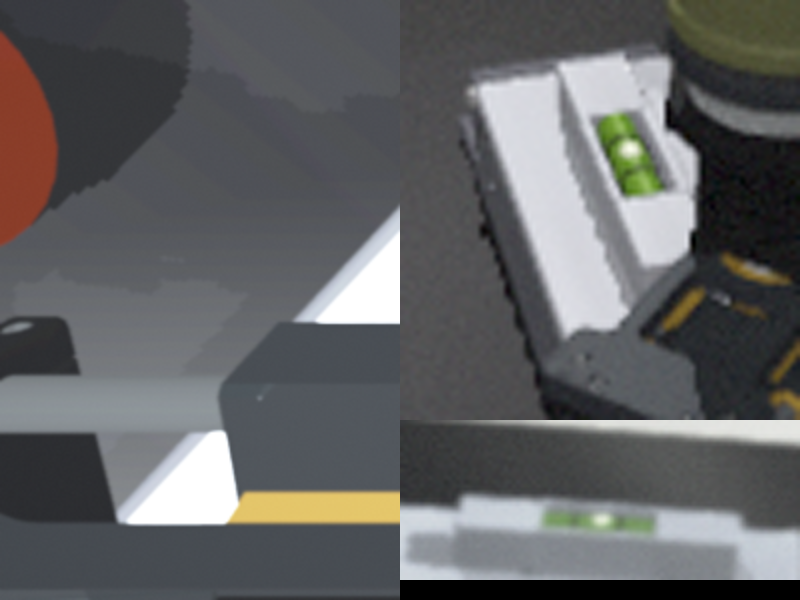

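The bubble is nearly centred: side inset (629,149) against a mid of about (630,154), scene inset 601 against 599. It's still 1–2 mm towards the hinge, so I'll turn clockwise 8° more.

Request:
{"api": "drive_tool", "payload": {
  "moves": [
    [0,0,0,2],
    [0,0,0,4],
    [0,0,0,6],
    [0,0,0,8],
    [0,0,0,8],
    [0,0,0,8],
    [0,0,0,8],
    [0,0,0,8],
    [0,0,0,8],
    [0,0,0,8],
    [0,0,0,8],
    [0,0,0,8]
  ]
}}

```text
clock: 17.65
tcp_pos: [542.4, -227.1, 67.0]
orientation: [-0.0, 0.898, -0.439, -0.0]
ft_force: [-6.0, 2.0, 15.1]
opening: 19.6
finger_force: 35.0
```

Request:
{"api": "drive_tool", "payload": {
  "moves": [
    [0,0,0,0],
    [0,0,0,0],
    [0,0,0,0],
    [0,0,0,0],
    [0,0,0,0],
    [0,0,0,0],
    [0,0,0,0],
    [0,0,0,0],
    [0,0,0,0],
    [0,0,0,0],
    [0,0,0,0],
    [0,0,0,0]
  ]
}}

```text
clock: 18.85
tcp_pos: [542.5, -227.1, 67.0]
orientation: [-0.0, 0.898, -0.439, -0.0]
ft_force: [-6.1, 0.9, 15.8]
opening: 19.8
finger_force: 35.0
```

Run:
```python
from h import *
o=robot.get_obs();s,_,P,_=grab("side");sc,_,Q,_=grab("scene")
for n,im,X in(("side",s,P),("scene",sc,Q)):
    I=im.astype(int); reg=(abs(X[...,0]-537)<25)&(abs(X[...,1]+35)<45)&(X[...,2]>70)&(X[...,2]<95)
    g=reg&(I[...,1]-I[...,0]>40)
    y=X[...,1]; yy=y[g]; print(n,"vial",yy.min(),yy.max(),g.sum())
    b=reg&(abs(y-(yy.min()+yy.max())/2)<22)
    for y0 in np.arange(yy.min(),yy.max(),3):
        k=g&(y>=y0)&(y<y0+3); 
        if k.sum(): print(round(y0+1.5,1),I[k].max(0),I[k].mean(0).round())
print(o["ft_force"])
c=np.zeros((600,800,3),np.uint8); c[:,:]=0
c[:420]=cv2.resize(s[195:237,245:325],(800,420),interpolation=cv2.INTER_CUBIC); c[420:580]=cv2.resize(sc[185:201,260:340],(800,160),interpolation=cv2.INTER_CUBIC)
cv2.imwrite("pics/b3.png",c)
```

```text
side vial -65.82670035963781 -2.083735197046508 110
-64.3 [114 172 143] [112. 168. 142.]
-61.3 [ 92 179 145] [ 67. 156. 119.]
-58.3 [ 91 179 143] [ 62. 158. 119.]
-55.3 [ 72 165 127] [ 50. 138. 101.]
-52.3 [ 84 176 140] [ 54. 142. 105.]
-49.3 [ 91 178 141] [ 55. 126.  95.]
-46.3 [ 78 129 106] [ 55. 113.  88.]
-43.3 [ 91 168 136] [ 54. 128.  95.]
-40.3 [100 169 139] [ 67. 155. 118.]
-37.3 [150 196 179] [ 73. 144. 114.]
-34.3 [145 190 173] [105. 165. 140.]
-31.3 [119 179 154] [ 71. 139. 110.]
-28.3 [134 188 167] [ 76. 152. 121.]
-25.3 [133 197 172] [ 70. 145. 114.]
-22.3 [ 85 154 123] [ 54. 110.  84.]
-19.3 [ 67 149 111] [ 51. 126.  94.]
-16.3 [ 91 177 141] [ 89. 169. 136.]
-13.3 [ 53 152 108] [ 49. 142. 102.]
-10.3 [ 85 176 138] [ 62. 147. 111.]
-7.3 [ 60 161 118] [ 52. 147. 106.]
-4.3 [ 90 179 143] [ 70. 152. 116.]
-1.3 [134 178 157] [134. 178. 157.]
scene vial -61.25564068845392 -5.008363582447366 34
-59.8 [106 157 128] [104. 157. 125.]
-56.8 [101 155 123] [101. 154. 122.]
-53.8 [102 154 122] [102. 154. 122.]
-50.8 [100 151 121] [ 98. 147. 118.]
-44.8 [105 148 122] [ 99. 143. 116.]
-41.8 [116 164 135] [107. 156. 126.]
-29.8 [152 195 170] [140. 184. 158.]
-26.8 [121 170 139] [111. 158. 129.]
-23.8 [103 149 120] [103. 149. 120.]
-17.8 [105 149 121] [102. 145. 118.]
-14.8 [105 153 123] [103. 152. 123.]
-11.8 [105 152 122] [102. 152. 121.]
-8.8 [109 154 124] [106. 151. 123.]
-5.8 [112 155 126] [108. 154. 124.]
[-6.09105889  0.87491187 15.81878277]
```

View pics/b3.png

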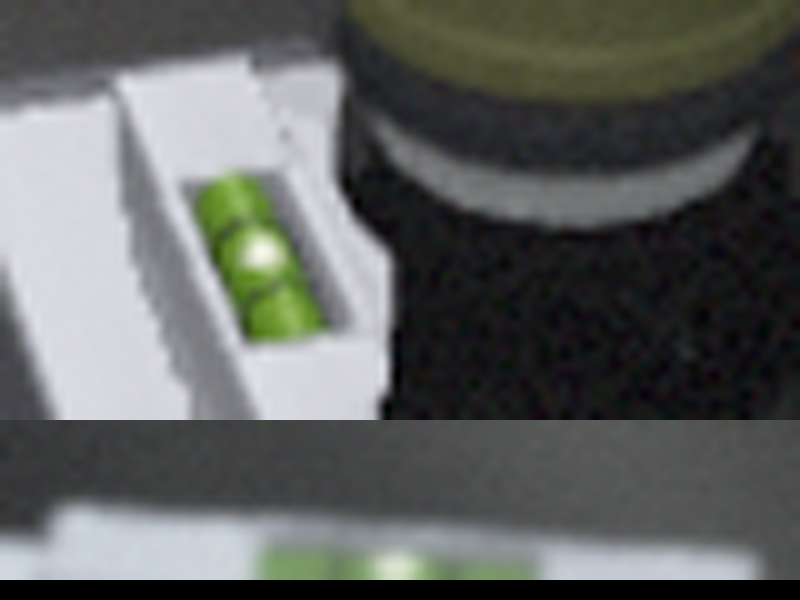

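Between the lines at (236,226) and (268,290), the bubble sits at (262,250). In world y the lines are at about -46.5 and -22, and the bubble is at about -34, so it is centred, with about 15 N on the foot. Handing in.

```bash
python3 -c "
from workcell import robot; print(robot.job_done())"
```

```text
the job is handed in; nothing more can be done
None
```

I handed the job in at about 19 s: the level lies released and lengthwise on the shelf, and the foot is held and pressed on its pad with about 15 N. The bubble measured centred between the lines, the arm touched no pots or lid, and no verdict came back.

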